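Hang a bent strap in the soldering rest

ROBOT

A 7-joint arm with a two-finger parallel gripper is mounted at the origin on the work surface; the furniture and walls round the work are solid. World frame = base frame: x ahead of the robot, y to its left, z up, the work surface at z = 0. Lengths are in m, angles in rad, forces in N, time in s.
With the tool pointing down it reaches from about 0.425 to 1.025 m from the base axis. Payload 9.4 kg.
Tool frame: the origin (TCP) lies at the very end of the fingers, on their centre line; the grasp point (between the pads) lies 19 mm behind it; z points along the fingers, y is the line along which they close (so a half turn about z gives the same grasp; the last joint's range is limited). The gripper opens to 93 mm and grips with 3 to 60 N. Pads are 15 mm wide; open, the fingers measure 128 mm over their backs; the gripper's body (75 mm by 188 mm) begins 65 mm behind the grasp point.
Start: joints at [1.14, 0.599, -0.003, 1.599, 0.002, 0.943, -0.08], TCP at [0.251, -0.68, 0.182] pointing down, gripper open.
Joint ranges: [-2.57, 2.57], [-0.35, 1.97], [-1.29, 1.29], [0.11, 2.56], [-1.05, 4.19], [0.11, 1.86], [-2.63, 2.63]. Speed limits (rad/s): [2.22, 2.22, 3.01, 3.01, 3.14, 3.14, 3.14].

INTERFACE

Orientations are given as a 3x3 rotation matrix whose columns are the frame's x, y, z axes.
In Python, from station import * gives the robot as it stands.
- The arm moves only by the shell command python3 -m crank 'ROWS' [FORCE]. ROWS is JSON, a list of rows, each a list of 5 numbers: the opening, from 0 (shut) to 1 (fully open), then the shift along the tool's x, y, z normalised to -1 to 1, where 1 is 20 cm, then the turn about the tool's z normalised to -1 to 1, where 1 is 45 degrees. A call has exactly 10 rows; each row is the pose to reach, as a shift and turn from the pose commanded when the call began, along the tool's axes at that moment; what a row does not reach only later rows make up. A row lasts 1/12 s, in which the tool goes at most 41.7 mm and 7.16 degrees, less where a joint would pass 70% of its speed; a pose out of reach is approached as far as the arm can. A call with a number of a shift or a turn outside -1 to 1 is refused whole. A call with a gripper value outside its range is refused whole. The fingers move at their own pace and stop on an object; FORCE is the grip in N (left out, the last holds). Time passes only in rows, so rows that repeat a pose let the fingers close, or fill a call up. It gives the time, the measured TCP pose, the force, the opening and the grip force at its end, in the units of the state.
- get_state(): the state, without advancing time (a new reading comes with each control period).
- camera(name): name is "side" or "top"; returns the picture (400x640x3 uint8, blue, green, red); there is no depth.
- calibration(name): a dict with "intrinsics" (3x3 intrinsics, pixels), "dist" ([k1, k2, p1, p2, k3] as OpenCV has them; the pictures are not rectified), "cam_to_world" (4x4, takes a point from camera to world coordinates). Camera axes: x right, y up, looking along -z (the intrinsics and any distortion apply to the point x, -y, -z); pixel columns grow to the right and rows downward; lengths in m; the calibration is good to about 2 mm. A picture is of the moment at which its call begins. calibration takes no time and is no camera call.
- close_job(): hands the job in; it is judged then, once.
The state is a dict: "time": time; "q": joint angles; "qvel": joint speeds; "tau": joint torques, N m; "eef_pos": TCP position; "eef_rot": TCP orientation; "wrist_force": force on the tool from outside, world axes, zero at the start; "torque": the same for the moment, N m; "gripper_width": finger opening in m; "gripper_force": force on a finger pad.
Only numpy, scipy, OpenCV 4.12 (cv2) and the standard library are available. Lean on these libraries where they do the work, as an engineer would, in place of code of your own. Each camera call takes 0.05 s, during which the arm holds its last target. There are 200 camera calls.

TASK

The bent brass strap lies on its side on the bench. First tip it up so that it stands on the bench on the flat outside of its bend, with its two pins uppermost, and let go of it; then take it again by the middle of the bend, lower it into the soldering rest so that one pin lies at the bottom of each V-fork with the bend hanging straight down between the forks, and only then let go. Do not shift the mug, the round rubber block or the ring clamp.

Things in the scene. Friction and masses are not known exactly. Their poses are not given: they have to be found in the camera images.
- strap: U-bent brass strip (8 mm thick, 44 wide, 0.3 kg) with 2 pins, at the start on its side, 44 mm tall. x: from bend to open side (at first level, within 30 deg of straight ahead), y: along pins, z: across the width (up at first). Origin: middle of the U, on the face on the bench. In mm: bend x -20 to -12, y +-35, 45 deg corners; legs y +-41 to +-49, to x 20; pins at x 12, z 22, to y +-92.
- bend_mid (a point): Middle of the outer face of the strap's bend (strap x -20, y 0, z 22 mm): the flat it is to stand on, with strap x pointing up; the pin axis is then 32 mm above the bench. The clear gap between the legs is 82 mm.
- tip_edge (a point): Middle of the lower outer edge of the bend at the start (strap x -20, y 0, z 0): the edge about which to tip the strap up. Tipped more than about 33 degrees (pins rising), it falls on by itself onto its flat.
- pin_a (a point): Point on the axis of the strap's +y pin, 71 mm from the middle of the strap, where it is to lie in a fork. Pin 12 mm in diameter, with a thin 18 mm collar against the leg; free length y = 51 to 92 mm.
- pin_b (a point): The same point on the strap's -y pin. The two pins are alike: either may go in either fork.
- stand: Soldering rest, fixed: dark steel base plate 60 x 180 x 12 mm with two upright steel V-forks at y = +-71 mm (each 14 mm thick along y). Origin: centre of its underside, on the bench; z up, y along the line joining the forks (within 25 deg of the robot's left-right line), x across. Nothing stands between the forks above the base plate.
- fork_a (a point): Where the axis of a pin lies when it is fully down in the +y fork: 90 mm above the bench, on the middle of the fork. The V is open upward with sides at 45 degrees, mouth about 34 mm wide, tops 99 mm above the bench.
- fork_b (a point): The same for the -y fork.
- mug: China mug, 91 x 120 x 99 mm, a bystander behind the work on the left; origin in the centre of its underside.
- rubber_block: Round black rubber block, 80 mm in diameter, 26 mm high, a bystander behind the work on the right; origin in the centre of its underside.
- ring_clamp: Wooden ring clamp 117 mm long, 36 mm wide, 22 mm high, a bystander lying between strap and rest, its length (its y axis) pointing roughly away from the robot; origin in the centre of its underside.

How it is judged:
On the way, in this order (a step that is already met when the one before it is completed fails the run):
1. the strap stands on its flat back on the bench, pins uppermost, let go (angle between strap's own x axis and vertical below 0.12 rad and height (world z) of strap between 0.014 and 0.026 m and contact force between strap and the fingers below 0.2 N and linear speed of strap below 0.03 m/s), for 0.2 s.
2. both pins are down in the V-forks, bend downward, while the gripper still holds the strap (x of pin_a in the frame of stand between -0.012 and 0.012 m and z of pin_a in the frame of stand between 0.078 and 0.102 m and x of pin_b in the frame of stand between -0.012 and 0.012 m and z of pin_b in the frame of stand between 0.078 and 0.102 m and y of strap in the frame of stand between -0.016 and 0.016 m and angle between strap's own x axis and vertical below 0.25 rad and contact force between strap and the fingers above 1 N), for 0.05 s.
At the end, for the whole second after the job is handed in: Each pin lies at the bottom of a V-fork (either way round): pin axis within 6 mm of the fork's middle line and of its seat height of 90 mm, strap within 16 mm of central between the forks, bend hanging down within 0.25 rad of vertical; released and at rest (x of pin_a in the frame of stand between -0.006 and 0.006 m and z of pin_a in the frame of stand between 0.084 and 0.096 m and x of pin_b in the frame of stand between -0.006 and 0.006 m and z of pin_b in the frame of stand between 0.084 and 0.096 m and y of strap in the frame of stand between -0.016 and 0.016 m and angle between strap's own x axis and vertical below 0.25 rad and contact force between strap and stand above 0.3 N and contact force between strap and the fingers below 0.1 N and linear speed of strap below 0.02 m/s and angular speed of strap below 0.3 rad/s); the robot touches nothing.
It fails at once if the mug is shifted more than 30 mm (distance of mug from where it was at the start of the episode above 0.03 m).
It fails at once if the round rubber block is shifted more than 30 mm (distance of rubber_block from where it was at the start of the episode above 0.03 m).
It fails at once if the ring clamp is shifted more than 30 mm (distance of ring_clamp from where it was at the start of the episode above 0.03 m).
It also fails if it takes over 51 s, if anything falls off the work surface, if the arm or the gripper's body presses on something with over 40 N, if the wrist force passes 120 N, or if a joint passes its speed limit or range.

## Working session

There is one attempt and no reset: what is moved stays moved. The work goes in short steps, Python scripts to look and compute and a shell command to move; the robot and the scene stay as the last step left them, time stands still between calls to the robot, and variables do not carry over. Pictures are saved under pics/ and viewed, at most 10 in all, crops included, and the job is handed in when it is done.

```bash
mkdir -p pics; ls; python3 - <<'E'
from station import *
import cv2,numpy as np
s=get_state();print(s)
for n in("top","side"):
    cv2.imwrite(f"pics/{n}0.png",camera(n)); c=calibration(n);print(n,np.round(c["intrinsics"],1).tolist(),c["dist"],np.round(c["cam_to_world"],3).tolist())
E
```

```text
pics
{'time': 0.0, 'q': array([ 1.14030253,  0.60009749, -0.00253705,  1.60012578,  0.0018294 ,
        0.94284878, -0.07974721]), 'qvel': array([ 0.00029884,  0.00039067,  0.00083821, -0.00177848, -0.00039363,
       -0.00145066,  0.00073269]), 'tau': array([-1.99315153e-03, -7.65075874e+01,  1.49777412e+00, -2.52357799e+01,
       -5.22429601e-02,  1.69009814e-02,  1.82493459e-04]), 'eef_pos': array([ 0.25096907, -0.67961863,  0.18128151]), 'eef_rot': array([[ 9.38022232e-01,  3.46574456e-01, -6.62526083e-04],
       [ 3.46575051e-01, -9.38021316e-01,  1.32103746e-03],
       [-1.63625748e-04, -1.46877752e-03, -9.99998908e-01]]), 'wrist_force': array([ 0.39615301, -0.73721812, -0.63808315]), 'torque': array([ 0.01683093,  0.0234499 , -0.02010141]), 'gripper_force': 0.0, 'gripper_width': 0.09274127992986232}
top [[479.6, 0.0, 319.2], [0.0, 479.6, 204.6], [0.0, 0.0, 1.0]] [-0.04200686  0.          0.          0.          0.        ] [[-0.007, 0.998, -0.06, 0.461], [-1.0, -0.008, -0.013, 0.072], [-0.014, 0.06, 0.998, 1.248], [0.0, 0.0, 0.0, 1.0]]
side [[361.5, 0.0, 318.1], [0.0, 361.5, 205.2], [0.0, 0.0, 1.0]] [-0.0824143  0.         0.         0.         0.       ] [[0.93, -0.17, 0.326, 0.844], [0.367, 0.375, -0.851, -0.753], [0.023, 0.911, 0.411, 0.506], [0.0, 0.0, 0.0, 1.0]]
```

View pics/top0.png

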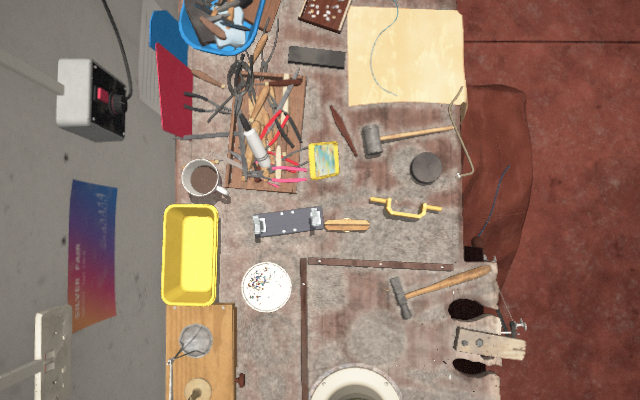

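View pics/side0.png

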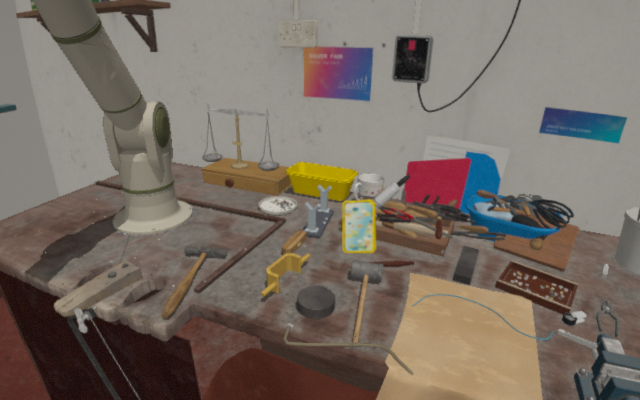

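The top view shows the strap at (405,208), bend toward the robot and pins at about (372,200) and (440,209). The rest is at (288,222), the clamp at (347,225), the rubber block at (425,167) and the mug at (203,178). Next I'll measure with enlarged crops.

```bash
cat > h.py <<'E'
from station import *
import cv2,numpy as np
C={n:calibration(n) for n in("top","side")}
def ray(n,px):
    c=C[n];u=cv2.undistortPoints(np.float64(px).reshape(-1,1,2),c["intrinsics"],c["dist"]).reshape(-1,2)
    T=c["cam_to_world"];d=np.c_[u[:,0],-u[:,1],-np.ones(len(u))]@T[:3,:3].T
    return T[:3,3],d
def onz(n,px,z):
    o,d=ray(n,px);return o+d*((z-o[2])/d[:,2])[:,None]
def tri(pt,ps):
    o1,d1=ray("top",pt);o2,d2=ray("side",ps);d1=d1[0];d2=d2[0]
    s=np.linalg.lstsq(np.c_[d1,-d2],o2-o1,rcond=None)[0]
    a=o1+s[0]*d1;b=o2+s[1]*d2;return (a+b)/2,np.linalg.norm(a-b)
def proj(n,p):
    c=C[n];T=np.linalg.inv(c["cam_to_world"]);q=np.atleast_2d(p)@T[:3,:3].T+T[:3,3];q=q*[1,-1,-1]
    return cv2.projectPoints(q,np.zeros(3),np.zeros(3),c["intrinsics"],c["dist"])[0].reshape(-1,2)
def brass(im,roi):
    h=cv2.cvtColor(im,cv2.COLOR_BGR2HSV);m=cv2.inRange(h,(14,110,90),(32,255,255));r=np.zeros_like(m);x0,y0,x1,y1=roi;r[y0:y1,x0:x1]=m[y0:y1,x0:x1];return r
E
python3 - <<'E'
from h import *
im=cv2.imread("pics/top0.png");m=brass(im,(365,185,450,225));ys,xs=np.nonzero(m);print(len(xs),xs.min(),xs.max(),ys.min(),ys.max())
for a in range(366,446,3): 
    k=ys[xs==a]; print(a,k.min() if len(k) else '',k.max() if len(k) else '',end='; ')
a=cv2.resize(im[150:250,240:450],None,fx=3.8,fy=3.8,interpolation=cv2.INTER_CUBIC)
s=cv2.imread("pics/side0.png");b=cv2.resize(s[180:305,255:355],None,fx=4,fy=4,interpolation=cv2.INTER_CUBIC)
cv2.imwrite("pics/ct.png",a);cv2.imwrite("pics/cs.png",b)
E
```

```text
297 365 441 197 224
366 224 224; 369  ; 372 197 201; 375 197 201; 378 198 201; 381 198 202; 384 199 202; 387 198 212; 390 198 214; 393 214 214; 396 214 215; 399 212 215; 402 215 216; 405 213 216; 408 215 217; 411 214 217; 414 215 217; 417 215 217; 420 206 217; 423 203 210; 426 204 209; 429 205 209; 432 206 209; 435 206 210; 438 206 210; 441 207 208; 444  ;
```

View pics/ct.png

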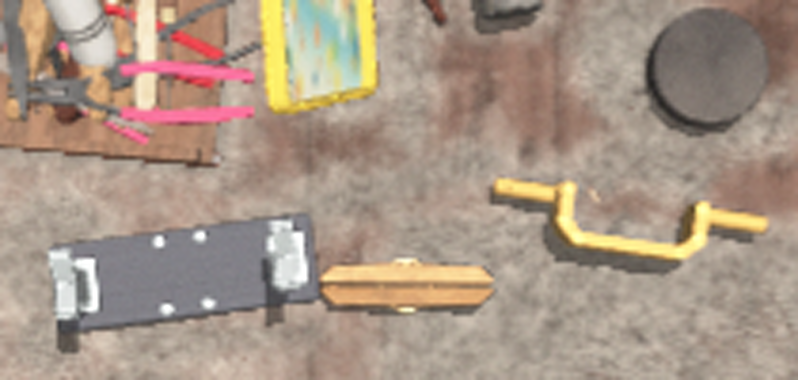

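View pics/cs.png

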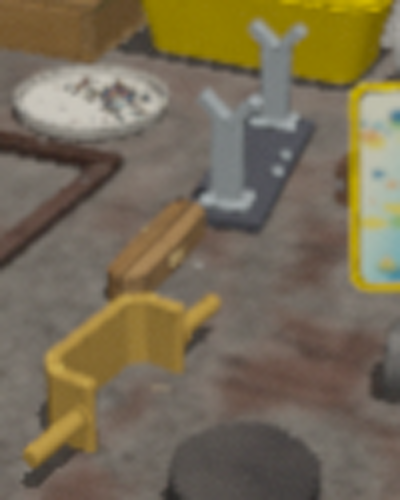

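The top crop shows the pin tips at about crop (495,187) and (768,224), and the plate corners at about (50,247), (305,213), (320,297) and (80,328). The side crop shows both V-forks upright and clear, with the strap lying on its side.

```bash
python3 - <<'E'
from h import *
f=lambda p:np.array(p)/3.8+[240-.4,150-.4]
im=cv2.imread("pics/top0.png");m=brass(im,(365,185,450,220))
ys,xs=np.nonzero(m);k=((xs>=371)&(xs<=383))|(xs>=429)
P=onz("top",np.c_[xs,ys],.022);Q=P[k]
vx,vy,x0,y0=cv2.fitLine(Q[:,:2].astype(np.float32),cv2.DIST_HUBER,0,.01,.01).ravel()
d=np.array([vx,vy]);d*=np.sign(d[1]);t=(Q[:,:2]-[x0,y0])@d
c=np.array([x0,y0])+d*(t.min()+t.max())/2
X=np.array([d[1],-d[0]])
print("pin dir",d,"span",np.ptp(t),"pinmid",c,"yaw X deg",np.degrees(np.arctan2(X[1],X[0])),"origin",c-.012*X,"tip_edge",c-.032*X,"pins",c+.071*d,c-.071*d)
# bend check z=.044 top
b=P=onz("top",np.c_[xs,ys],.044);s=(b[:,:2]-c)@X;print("bend back rel pinaxis",s.min())
# stand
pl=onz("top",f([(50,247),(305,213),(320,297),(80,328)]),.012);print(pl[:,:2],[np.linalg.norm(pl[i]-pl[i-1]) for i in range(4)],pl.mean(0))
# fork tops side: prong tips
for n,ps in(("near",[(205,97),(258,102)]),("far",[(262,28),(298,32)])): print(n,onz("side",np.array(ps)/4+[255-.4,180-.4],.099)[:,:2])
g=onz("top",f([(60,252),(70,317),(282,225),(294,286)]),.099);print("fork tops(top)",g[:,:2])
rb=onz("top",f([(708,68)]),.026);cl=onz("top",f([(322,285),(493,285),(408,260),(408,312)]),.018);print("rub",rb,"clamp",cl)
E
```

```text
pin dir [0.14977612 0.98871994] span 0.18111600564815034 pinmid [ 0.5351271  -0.13312245] yaw X deg -8.613953 origin [ 0.52326246 -0.13132514] tip_edge [ 0.50348806 -0.12832962] pins [ 0.54576121 -0.06292333] [ 0.524493   -0.20332157]
bend back rel pinaxis -0.0344434269116172
[[0.51044048 0.26071312]
 [0.53223803 0.08702586]
 [0.4751597  0.07727497]
 [0.4552966  0.24025166]] [np.float64(0.058817665684294945), np.float64(0.17504969198079617), np.float64(0.05790522443146554), np.float64(0.1641826569545065)] [0.4932837 0.1663164 0.012    ]
near [[0.48701894 0.08450147]
 [0.52341793 0.09184322]]
far [[0.4753243  0.22299574]
 [0.50359061 0.2268156 ]]
fork tops(top) [[0.50374803 0.24107867]
 [0.46266618 0.2347327 ]
 [0.51974868 0.10054392]
 [0.48120585 0.09323083]]
rub [[ 0.62720266 -0.18561829  0.026     ]] clamp [[ 0.483166    0.07583858  0.018     ]
 [ 0.48229162 -0.03938013  0.018     ]
 [ 0.49958418  0.01769878  0.018     ]
 [ 0.4645574   0.01806233  0.018     ]]
```

```bash
python3 -m crank '[[0.55,0.05,-0.04,0,-0.05],[0.55,0.15,-0.12,0,-0.15],[0.55,0.28,-0.23,0,-0.28],[0.55,0.42,-0.35,0,-0.42],[0.55,0.56,-0.47,0,-0.56],[0.55,0.70,-0.58,0,-0.70],[0.55,0.82,-0.68,0,-0.82],[0.55,0.92,-0.77,0,-0.92],[0.55,1,-0.83,0,-1],[0.55,1,-0.83,0,-1]]' 30
cat > go.py <<'E'
# go.py x y z heading_of_tool_y_deg : remaining shift in row units
import sys
from h import *
def go(x,y,z,hd=None):
    s=get_state();R=s["eef_rot"];d=R.T@(np.array([x,y,z])-s["eef_pos"])/.2
    t=0 if hd is None else -((hd-np.degrees(np.arctan2(R[1,1],R[0,1]))+90)%180-90)/45
    print("shift",np.round(d,3),"turn",round(t,3),"q",np.round(s["q"],2),"w",round(s["gripper_width"],4),"gf",round(float(s["gripper_force"]),1),"F",np.round(s["wrist_force"],1),"t",s["time"],"tcp",np.round(s["eef_pos"],4))
if __name__=="__main__": go(*map(float,sys.argv[1:]))
E
python3 go.py .5245 -.2033 .18 -8.6
```

```text
time: 0.93
eef_pos: [0.3843, -0.4507, 0.1824]
eef_rot: [[0.409, 0.913, 0.001], [0.913, -0.409, 0.001], [0.002, 0.0, -1.0]]
wrist_force: [-0.1, 0.4, -0.4]
gripper_width: 0.0513
gripper_force: 0.0
shift [1.415 0.134 0.014] turn -0.345 q [ 0.94  0.45 -0.24  1.9   0.14  0.81  0.2 ] w 0.0513 gf 0.0 F [-0.1  0.4 -0.4] t 0.9333 tcp [ 0.3843 -0.4507  0.1824]
```

```bash
python3 -m crank '[[0.55,0.05,0.01,0,-0.05],[0.55,0.15,0.02,0,-0.1],[0.55,0.28,0.03,0,-0.15],[0.55,0.42,0.04,0,-0.2],[0.55,0.56,0.05,0,-0.25],[0.55,0.70,0.06,0,-0.3],[0.55,0.84,0.08,0,-0.34],[0.55,0.94,0.09,0,-0.34],[0.55,1,0.1,0,-0.34],[0.55,1,0.1,0,-0.34]]'; python3 go.py .5245 -.2033 .06 -8.6
```

```text
time: 1.77
eef_pos: [0.4848, -0.2791, 0.1821]
eef_rot: [[0.16, 0.987, 0.001], [0.987, -0.16, 0.001], [0.001, 0.001, -1.0]]
wrist_force: [-0.3, 0.1, -0.0]
gripper_width: 0.051
gripper_force: 0.0
shift [0.405 0.135 0.611] turn -0.013 q [ 0.67  0.42 -0.34  1.97  0.19  0.78  0.06] w 0.051 gf 0.0 F [-0.3  0.1 -0. ] t 1.7667 tcp [ 0.4848 -0.2791  0.1821]
```

```bash
python3 -m crank '[[0.55,0.06,0.02,0.02,0],[0.55,0.17,0.06,0.08,-0.01],[0.55,0.28,0.09,0.17,-0.01],[0.55,0.36,0.12,0.28,-0.01],[0.55,0.4,0.135,0.4,-0.01],[0.55,0.405,0.135,0.5,-0.01],[0.55,0.405,0.135,0.57,-0.01],[0.55,0.405,0.135,0.61,-0.01],[0.55,0.405,0.135,0.61,-0.01],[0.55,0.405,0.135,0.61,-0.01]]'; python3 - <<'E'
from h import *
t=camera("top");s=camera("side")
a=cv2.resize(t[150:250,360:480],None,fx=3.3,fy=4);b=cv2.resize(s[220:320,240:340],None,fx=4,fy=4)
cv2.imwrite("pics/c1.png",np.hstack([a,b]))
E
python3 go.py .5245 -.2033 .006 -8.6
```

```text
time: 2.6
eef_pos: [0.5227, -0.2073, 0.0601]
eef_rot: [[0.157, 0.988, -0.001], [0.988, -0.157, -0.0], [-0.0, -0.001, -1.0]]
wrist_force: [-0.4, -0.2, -0.4]
gripper_width: 0.0511
gripper_force: 0.0
shift [0.02  0.002 0.275] turn -0.01 q [ 0.46  0.58 -0.27  2.07  0.3   0.53 -0.18] w 0.0514 gf 0.0 F [ 1.2 -0.5 -0.5] t 2.7 tcp [ 0.5234 -0.2071  0.061 ]
```

View pics/c1.png

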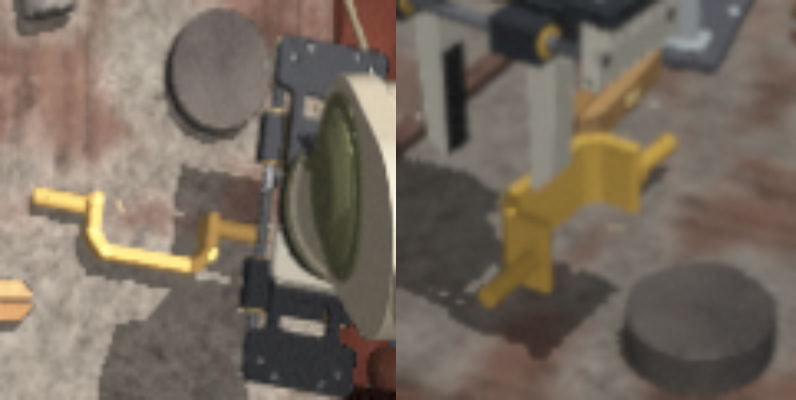

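The fingers straddle the -y pin line: the pin tip is at (490,295) in the right half, with a finger on each side above it, and the pads reach to the fingertips. Next I go down and close.

```bash
python3 -m crank '[[0.55,0.02,0,0.04,0],[0.55,0.02,0,0.1,-0.01],[0.55,0.02,0,0.16,-0.01],[0.55,0.02,0,0.21,-0.01],[0.55,0.02,0,0.25,-0.01],[0.55,0.02,0,0.27,-0.01],[0.1,0.02,0,0.27,-0.01],[0,0.02,0,0.27,-0.01],[0,0.02,0,0.27,-0.01],[0,0.02,0,0.27,-0.01]]' 10;  python3 go.py .5245 -.2033 .006 -8.6
```

```text
time: 3.53
eef_pos: [0.5239, -0.2025, 0.0066]
eef_rot: [[0.148, 0.989, 0.001], [0.989, -0.148, -0.0], [-0.0, 0.001, -1.0]]
wrist_force: [0.0, -0.2, 0.0]
gripper_width: 0.029
gripper_force: 0.0
shift [-0.004  0.003  0.003] turn 0.001 q [ 0.42  0.67 -0.22  2.1   0.34  0.41 -0.22] w 0.029 gf 0.0 F [ 0.  -0.2  0. ] t 3.5333 tcp [ 0.5239 -0.2025  0.0066]
```

```bash
python3 -m crank '[[0,0,0,0,0],[0,0,0,0,0],[0,0,0,0,0],[0,0,0,0,0],[0,0,0,0,0],[0,0,-0.010,-0.013,0],[0,0,-0.022,-0.025,0],[0,0,-0.034,-0.037,0],[0,0,-0.055,-0.052,0],[0,0,-0.077,-0.064,0]]' 10;  python3 go.py .5245 -.2033 .006 -8.6
python3 - <<'E'
from h import *
s=camera("side")
b=cv2.resize(s[200:320,230:350],None,fx=4,fy=4)
cv2.imwrite("pics/c2.png",b)
E
```

```text
time: 4.37
eef_pos: [0.508, -0.2, 0.0193]
eef_rot: [[0.148, 0.989, 0.0], [0.989, -0.148, -0.0], [-0.0, 0.0, -1.0]]
wrist_force: [0.6, -0.2, 0.2]
gripper_width: 0.0005
gripper_force: 0.0
shift [-0.004  0.084  0.067] turn 0.002 q [ 0.43  0.64 -0.22  2.13  0.34  0.41 -0.22] w 0.0005 gf 0.0 F [ 0.6 -0.2  0.2] t 4.3667 tcp [ 0.508  -0.2     0.0193]
```

View pics/c2.png

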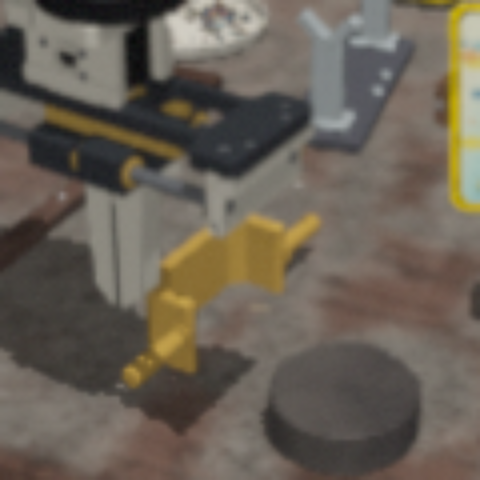

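The fingers shut on nothing: they stand behind the pin, whose tip is at crop (132,378). Next I check by triangulation whether the pin moved or was measured wrong.

```bash
python3 - <<'E'
from h import *
s0=cv2.imread("pics/side0.png");s=camera("side");t=camera("top")
def tips(im,roi):
    m=brass(im,roi);n,l,st,_=cv2.connectedComponentsWithStats(m);i=1+st[1:,4].argmax();ys,xs=np.nonzero(l==i);d=xs+(0 if 0 else 0*ys);a=xs.argmin();b=xs.argmax();return (xs[a],ys[xs==xs[a]].mean()),(xs[b],ys[xs==xs[b]].mean()),st[i]
a=tips(s0,(255,240,320,305));b=tips(s,(255,240,320,305));print(a,b)
im0=cv2.imread("pics/top0.png");tt=tips(im0,(369,185,450,225));tn=tips(t,(369,185,450,225));print(tt,tn)
print("proj side of pin tips expected",proj("side",[[.5351+.092*.1498,-.1331+.092*.9887,.022],[.5351-.092*.1498,-.1331-.092*.9887,.022]]))
print(tri(tt[0],a[1]),tri(tt[1],a[0]))
e=get_state()["eef_pos"];print(e,"tcp px",proj("side",e),proj("top",e))
E
```

```text
((np.int64(261), np.float64(293.0)), (np.int64(309), np.float64(255.0)), array([ 261,  240,   49,   57, 1028], dtype=int32)) ((np.int64(260), np.float64(294.0)), (np.int64(309), np.float64(255.0)), array([260, 253,  50,  44, 789], dtype=int32))
((np.int64(370), np.float64(199.0)), (np.int64(417), np.float64(217.0)), array([370, 197,  48,  22, 176], dtype=int32)) ((np.int64(370), np.float64(199.0)), (np.int64(429), np.float64(206.0)), array([370, 197,  60,  21, 285], dtype=int32))
proj side of pin tips expected [[308.2663294  255.0450623 ]
 [262.48214162 294.51351879]]
(array([ 0.54897263, -0.04109391,  0.02151956]), np.float64(0.0026942112023784956)) (array([ 0.49524286, -0.17261179, -0.01897583]), np.float64(0.015456057948488196))
[ 0.50805227 -0.2001626   0.01927032] tcp px [[262.61189028 287.61731462]] [[432.0131135  214.02578599]]
```

```bash
python3 - <<'E'
from h import *
print(proj("side",[[.4975,-.203,.0605],[.548,-.211,.0605]]))
for z in(0,.01,.019,.03): print(z,onz("side",[(260,276.5)],z))
t=camera("top");s=camera("side");h=np.hstack([cv2.resize(t[150:270,380:500],None,fx=3.3,fy=3.3),cv2.resize(s[235:305,235:305],(396,396))])
cv2.imwrite("pics/c3.png",h)
E
```

```text
[[256.73418686 271.4132378 ]
 [276.12755846 279.16070122]]
0 [[ 0.46803056 -0.14330873  0.        ]]
0.01 [[ 0.47546682 -0.15536575  0.01      ]]
0.019 [[ 0.48215946 -0.16621707  0.019     ]]
0.03 [[ 0.49033934 -0.1794798   0.03      ]]
```

View pics/c3.png

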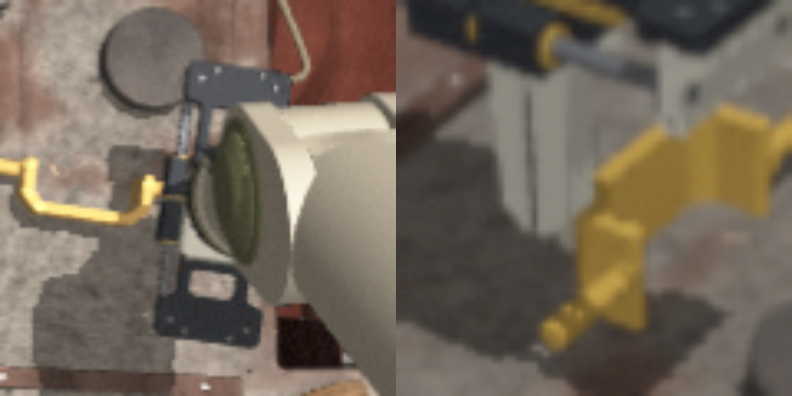

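Strap unmoved, and the measured tips fit both views. The fingertip shows at side pixel (260,276.5), about 28 mm higher than the reported TCP, and the fingers passed over the pin. I'll treat the tips as about 28 mm above the reported z and confirm by feel.

```bash
python3 -m crank '[[0.3,0,0,-0.1,0],[0.55,0,0,-0.1,0],[0.55,0,0.04,-0.1,0],[0.55,0,0.084,-0.1,0],[0.55,0,0.084,-0.05,0],[0.55,0,0.084,0,0],[0.55,0,0.084,0.04,0],[0.55,0,0.084,0.07,0],[0.55,0,0.084,0.08,0],[0.55,0,0.084,0.08,0]]' 10;  python3 go.py .5245 -.2033 -.016 -8.6
python3 - <<'E'
from h import *
s=camera("side");cv2.imwrite("pics/s4.png",s)
cv2.imwrite("pics/c4.png",cv2.resize(s[225:305,235:325],None,fx=6,fy=6))
E
```

```text
time: 5.45
eef_pos: [0.5242, -0.2022, 0.0018]
eef_rot: [[0.148, 0.989, -0.002], [0.989, -0.148, 0.001], [0.0, -0.002, -1.0]]
wrist_force: [-0.4, -0.6, 0.5]
gripper_width: 0.0515
gripper_force: 0.0
shift [-0.005  0.002  0.089] turn 0.002 q [ 0.41  0.68 -0.21  2.1   0.35  0.4  -0.22] w 0.0515 gf 0.0 F [-0.4 -0.6  0.5] t 5.45 tcp [ 0.5242 -0.2022  0.0018]
```

View pics/c4.png

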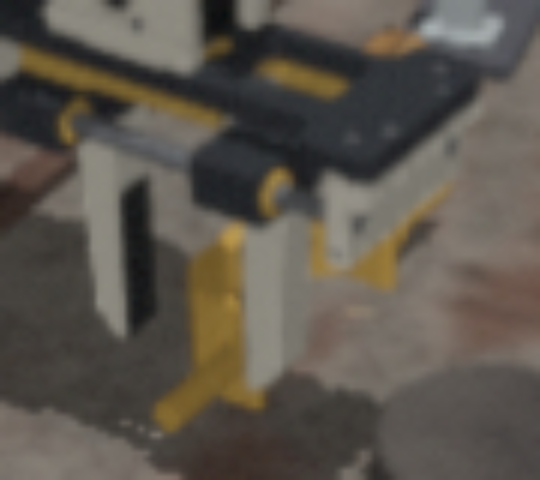

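The fingers straddle the pin, and their tips at crop (125,335) and (255,390) still hang above the bench. I'll keep going down gently.

```bash
python3 -m crank '[[0.55,0,0,0.005,0],[0.55,0,0,0.01,0],[0.55,0,0,0.015,0],[0.55,0,0,0.02,0],[0.55,0,0,0.025,0],[0.55,0,0,0.03,0],[0.55,0,0,0.035,0],[0.55,0,0,0.04,0],[0.55,0,0,0.04,0],[0.55,0,0,0.04,0]]' 10;  python3 go.py .5245 -.2033 -.016 -8.6
python3 - <<'E'
from h import *
e=get_state()["eef_pos"];o=np.array([.985,-.15,0])*.0255
for f in(e-o,e+o):print(proj("side",[f+[0,0,k] for k in(0,.01,.02,.03)]).round(1).tolist())
E
```

```text
time: 6.33
eef_pos: [0.525, -0.2025, -0.0052]
eef_rot: [[0.148, 0.989, -0.0], [0.989, -0.148, 0.0], [0.0, -0.0, -1.0]]
wrist_force: [-0.3, 0.1, -0.3]
gripper_width: 0.051
gripper_force: 0.0
shift [-0.004 -0.002  0.054] turn 0.002 q [ 0.41  0.69 -0.21  2.1   0.35  0.39 -0.23] w 0.051 gf 0.0 F [-0.3  0.1 -0.3] t 6.3333 tcp [ 0.525  -0.2025 -0.0052]
[[260.2, 295.3], [260.0, 291.6], [259.7, 288.0], [259.5, 284.2]]
[[278.9, 303.3], [278.8, 299.6], [278.6, 295.8], [278.5, 292.1]]
```

```bash
python3 -m crank '[[0.55,0,0,0.01,0],[0.55,0,0,0.02,0],[0.55,0,0,0.03,0],[0.55,0,0,0.04,0],[0.55,0,0,0.05,0],[0.55,0,0,0.06,0],[0.55,0,0,0.07,0],[0.55,0,0,0.075,0],[0.55,0,0,0.075,0],[0.55,0,0,0.075,0]]' 10;  python3 go.py .5245 -.2033 -.016 -8.6
```

```text
time: 7.17
eef_pos: [0.525, -0.2025, -0.0202]
eef_rot: [[0.148, 0.989, -0.0], [0.989, -0.148, 0.0], [-0.0, -0.0, -1.0]]
wrist_force: [-0.2, 0.4, -0.2]
gripper_width: 0.0512
gripper_force: 0.0
shift [-0.004 -0.002 -0.021] turn 0.002 q [ 0.4   0.71 -0.19  2.1   0.36  0.36 -0.24] w 0.0512 gf 0.0 F [-0.2  0.4 -0.2] t 7.1667 tcp [ 0.525  -0.2025 -0.0202]
```

Still no contact at a reported -20 mm, so the offset is real. I close on the pin.

```bash
python3 -m crank '[[0.3,0,0,0,0],[0.1,0,0,0,0],[0,0,0,0,0],[0,0,0,0,0],[0,0,0,0,0],[0,0,0,0,0],[0,0,0,0,0],[0,0,0,0,0],[0,0,0,0,0],[0,0,0,0,0]]' 10;  python3 go.py .5245 -.2033 -.016 -8.6
```

```text
time: 8.0
eef_pos: [0.525, -0.2026, -0.0201]
eef_rot: [[0.148, 0.989, 0.0], [0.989, -0.148, -0.0], [-0.0, 0.0, -1.0]]
wrist_force: [-0.1, 0.2, 0.5]
gripper_width: 0.0112
gripper_force: 10.0
shift [-0.004 -0.002 -0.02 ] turn 0.002 q [ 0.4   0.71 -0.19  2.1   0.36  0.36 -0.24] w 0.0112 gf 10.0 F [-0.1  0.2  0.5] t 8.0 tcp [ 0.525  -0.2026 -0.0201]
```

```bash
python3 -m crank '[[0,0,-0.010,-0.013,0],[0,0,-0.022,-0.025,0],[0,0,-0.034,-0.036,0],[0,0,-0.048,-0.047,0],[0,0,-0.062,-0.056,0],[0,0,-0.077,-0.063,0],[0,0,-0.093,-0.069,0],[0,0,-0.109,-0.074,0],[0,0,-0.125,-0.078,0],[0,0,-0.125,-0.078,0]]';  python3 go.py .471 -.195 -.01 -8.6
python3 - <<'E'
from h import *
s=camera("side");cv2.imwrite("pics/c5.png",cv2.resize(s[215:305,235:335],None,fx=6,fy=6))
E
```

```text
time: 8.83
eef_pos: [0.4994, -0.1988, -0.0044]
eef_rot: [[0.148, 0.989, -0.001], [0.989, -0.148, -0.0], [-0.0, -0.001, -1.0]]
wrist_force: [0.9, 0.1, -1.2]
gripper_width: 0.012
gripper_force: 10.0
shift [-0.002 -0.143  0.028] turn 0.002 q [ 0.41  0.67 -0.19  2.16  0.36  0.35 -0.24] w 0.012 gf 10.0 F [ 0.9  0.1 -1.2] t 8.8333 tcp [ 0.4994 -0.1988 -0.0044]
```

View pics/c5.png

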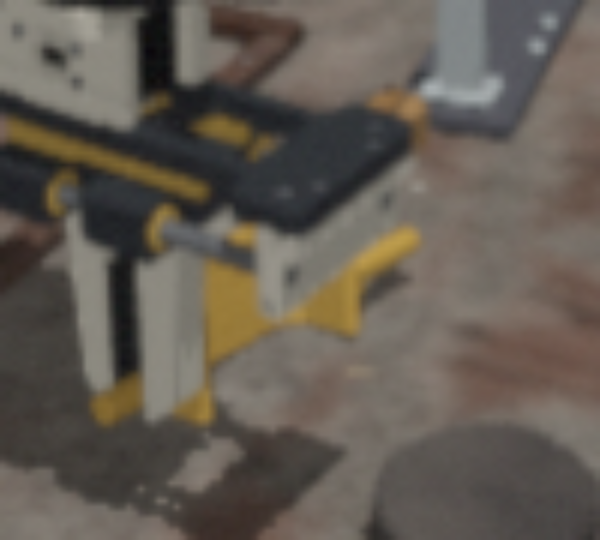

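The pin is held, but the picture doesn't show clearly whether the strap is tipping or just lifting level. I'll check the bend's outline in the top view by projection.

```bash
cat > tilt.py <<'E'
from h import *
def corners(pm,d,th,pz):  # strap points (x,z) relative pin axis at tilt th
    X=np.array([d[1],-d[0],0]);Y=np.array([d[0],d[1],0]);U=np.array([0,0,1.])
    c,s=np.cos(th),np.sin(th);ax=c*X+s*U;az=-s*X+c*U;o=np.array([*pm,pz])
    return lambda x,y,z:o+(x-.012)*ax+y*Y+(z-.022)*az
if __name__=="__main__":
    t=camera("top");m=brass(t,(340,180,460,250))
    for u in(376,380,384,388,392,396,400,404,408): k=np.nonzero(m[:,u])[0];print(u,(k.min(),k.max(),len(k)) if len(k) else None,end=" ")
    d=np.array([.1498,.9887]);e=get_state()["eef_pos"]
    pm=e[:2]+.0705*d
    for th,name in((0,"level"),(.78,"45deg"),(1.57,"90")):
        f=corners(pm,d,th,.022+e[2]+.0202);P=[f(x,y,z) for x,y,z in((-.02,.03,0),(-.02,.03,.044),(-.012,.03,0),(-.012,.03,.044),(.02,.045,.044),(.02,.045,0),(.012,.092,.022))]
        print("\n",name,proj("top",P).round(1).tolist())
E
python3 tilt.py
```

```text
376 (np.int64(204), np.int64(207), 4) 380 (np.int64(204), np.int64(208), 5) 384 (np.int64(205), np.int64(209), 5) 388 (np.int64(205), np.int64(221), 9) 392 (np.int64(218), np.int64(222), 5) 396 (np.int64(219), np.int64(223), 5) 400 (np.int64(220), np.int64(224), 5) 404 (np.int64(221), np.int64(224), 4) 408 (np.int64(222), np.int64(225), 4) 
 level [[390.8, 224.0], [393.2, 223.6], [391.2, 220.9], [393.6, 220.4], [389.4, 206.8], [387.1, 207.7], [369.3, 207.8]]

 45deg [[391.3, 214.7], [391.3, 226.3], [391.8, 212.4], [391.9, 224.0], [388.4, 213.9], [388.4, 202.4], [369.3, 207.8]]

 90 [[393.1, 203.4], [390.8, 220.2], [393.5, 203.2], [391.2, 220.1], [387.0, 218.9], [389.4, 201.6], [369.3, 207.8]]
```

Top rows 218–222 at column 392 match a level strap, so the grip torque keeps it from swinging. I reduce the grip so the bend can swing down about the pin.

```bash
python3 -m crank '[[0,0,0,0,0],[0,0,0,0,0],[0,0,0,0,0],[0,0,0,-0.005,0],[0,0,0,0,0],[0,0,0,0,0],[0,0,0,0,0],[0,0,0,0,0],[0,0,0,0,0],[0,0,0,0,0]]' 4;  python3 go.py .471 -.195 -.01 -8.6; python3 tilt.py
```

```text
time: 9.77
eef_pos: [0.5003, -0.1989, -0.0045]
eef_rot: [[0.148, 0.989, -0.0], [0.989, -0.148, -0.0], [-0.0, -0.0, -1.0]]
wrist_force: [0.8, -1.2, -1.5]
gripper_width: 0.0123
gripper_force: 4.1
shift [-0.002 -0.148  0.028] turn 0.002 q [ 0.41  0.67 -0.19  2.16  0.36  0.35 -0.24] w 0.0123 gf 4.1 F [ 0.8 -1.2 -1.5] t 9.7667 tcp [ 0.5003 -0.1989 -0.0045]
376 (np.int64(204), np.int64(207), 4) 380 (np.int64(205), np.int64(208), 4) 384 (np.int64(206), np.int64(215), 6) 388 (np.int64(205), np.int64(221), 12) 392 (np.int64(218), np.int64(222), 5) 396 (np.int64(219), np.int64(223), 5) 400 (np.int64(220), np.int64(224), 5) 404 (np.int64(221), np.int64(224), 4) 408 (np.int64(222), np.int64(225), 4) 
 level [[390.8, 223.9], [393.2, 223.6], [391.2, 220.8], [393.7, 220.4], [389.4, 206.7], [387.1, 207.7], [369.4, 207.7]]

 45deg [[391.3, 214.6], [391.3, 226.2], [391.9, 212.4], [391.9, 224.0], [388.4, 213.8], [388.4, 202.3], [369.4, 207.7]]

 90 [[393.1, 203.4], [390.8, 220.2], [393.5, 203.2], [391.2, 220.1], [387.0, 218.9], [389.4, 201.5], [369.4, 207.7]]
```

```bash
python3 -m crank '[[0,0,0,0,0],[0,0,0,0,0],[0,0,0,-0.03,0],[0,0,0,-0.05,0],[0,0,0,-0.05,0],[0,0,0,-0.07,0],[0,0,0,-0.1,0],[0,0,0,-0.1,0],[0,0,0,-0.1,0],[0,0,0,-0.1,0]]' 3;  python3 go.py .471 -.195 -.01 -8.6; python3 tilt.py; python3 - <<'E'
from h import *
s=camera("side");m=brass(s,(250,225,335,305));t=camera("top");cv2.imwrite("pics/s6.png",s);cv2.imwrite("pics/t6.png",t)
n,l,st,ce=cv2.connectedComponentsWithStats(m);print(st[1:][st[1:,4]>15].tolist())
E
```

```text
time: 10.65
eef_pos: [0.5003, -0.1994, 0.0157]
eef_rot: [[0.149, 0.989, 0.0], [0.989, -0.149, -0.001], [-0.001, 0.0, -1.0]]
wrist_force: [-0.7, -1.7, -0.1]
gripper_width: 0.0117
gripper_force: 3.0
shift [ 0.    -0.148  0.128] turn 0.001 q [ 0.42  0.64 -0.22  2.15  0.34  0.39 -0.22] w 0.0117 gf 3.0 F [-0.7 -1.7 -0.1] t 10.65 tcp [ 0.5003 -0.1994  0.0157]
376 (np.int64(208), np.int64(211), 4) 380 (np.int64(208), np.int64(212), 5) 384 (np.int64(209), np.int64(212), 4) 388 (np.int64(208), np.int64(224), 17) 392 (np.int64(217), np.int64(226), 10) 396 (np.int64(219), np.int64(226), 8) 400 (np.int64(219), np.int64(227), 9) 404 (np.int64(220), np.int64(227), 8) 408 (np.int64(220), np.int64(228), 9) 
 level [[392.1, 223.8], [394.6, 223.4], [392.6, 220.6], [395.1, 220.1], [390.7, 206.3], [388.4, 207.2], [370.3, 207.3]]

 45deg [[392.6, 214.3], [392.6, 226.1], [393.2, 212.0], [393.2, 223.8], [389.7, 213.5], [389.7, 201.8], [370.3, 207.3]]

 90 [[394.4, 202.9], [392.1, 219.9], [394.9, 202.7], [392.5, 219.9], [388.3, 218.6], [390.7, 201.0], [370.3, 207.3]]
[[268, 226, 9, 5, 28], [250, 231, 19, 9, 55], [259, 241, 6, 7, 20], [259, 252, 42, 28, 454], [250, 270, 8, 8, 39]]
```

```bash
python3 - <<'E'
from h import *
s=cv2.imread("pics/s6.png");t=cv2.imread("pics/t6.png")
cv2.imwrite("pics/c6.png",np.hstack([cv2.resize(t[180:250,355:425],(400,400)),cv2.resize(s[225:305,245:325],(400,400))]))
E
```

```text
(no output)
```

View pics/c6.png

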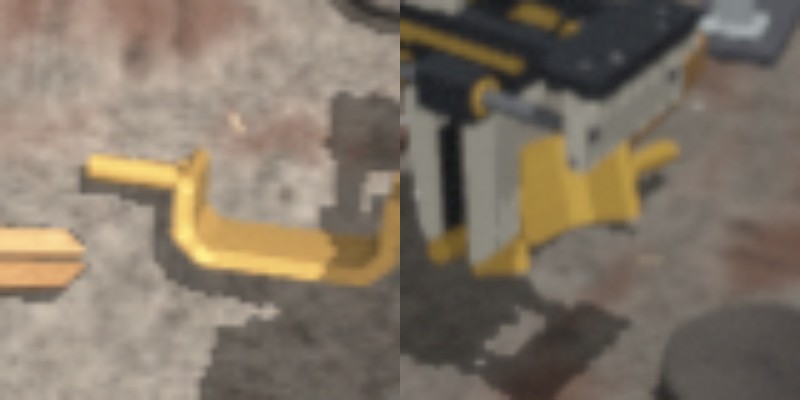

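The top half shows the bend's inner face at (270,245), so the strap hangs from the pin tipped about 20° the right way. I'll jog it so it swings further.

```bash
python3 -m crank '[[0,0,0,-0.06,0],[0,0,0,-0.03,0],[0,0,0,0,0],[0,0,0,-0.06,0],[0,0,0,-0.03,0],[0,0,0,0,0],[0,0,0,-0.06,0],[0,0,0,-0.03,0],[0,0,0,0,0],[0,0,0,0,0]]' 3;  python3 go.py .471 -.195 -.01 -8.6; python3 tilt.py|head -1
```

```text
time: 11.63
eef_pos: [0.4993, -0.1985, 0.0134]
eef_rot: [[0.148, 0.989, -0.002], [0.989, -0.148, 0.001], [0.001, -0.002, -1.0]]
wrist_force: [-0.9, -0.7, -1.5]
gripper_width: 0.0137
gripper_force: 3.1
shift [-0.004 -0.142  0.117] turn 0.002 q [ 0.42  0.64 -0.22  2.15  0.35  0.39 -0.22] w 0.0137 gf 3.1 F [-0.9 -0.7 -1.5] t 11.6333 tcp [ 0.4993 -0.1985  0.0134]
376 (np.int64(218), np.int64(222), 5) 380 (np.int64(218), np.int64(221), 4) 384 (np.int64(218), np.int64(221), 4) 388 (np.int64(211), np.int64(230), 20) 392 (np.int64(215), np.int64(231), 17) 396 (np.int64(215), np.int64(231), 17) 400 (np.int64(215), np.int64(231), 17) 404 (np.int64(214), np.int64(230), 17) 408 (np.int64(214), np.int64(230), 17)
```

The bend now spans 17 rows (about 44 mm), so it has swung to bend-down. I lower it gently onto the bench.

```bash
python3 -m crank '[[0,0,0,0,0],[0,0,0,0.01,0],[0,0,0,0.02,0],[0,0,0,0.03,0],[0,0,0,0.04,0],[0,0,0,0.05,0],[0,0,0,0.06,0],[0,0,0,0.07,0],[0,0,0,0.07,0],[0,0,0,0.07,0]]' 3;  python3 go.py .471 -.195 -.01 -8.6; python3 tilt.py|head -1; python3 - <<'E'
from h import *
s=camera("side");m=brass(s,(235,230,335,305));n,l,st,ce=cv2.connectedComponentsWithStats(m)
for i in range(1,n):
    if st[i,4]>25:
        ys,xs=np.nonzero(l==i);print(st[i].tolist(),"right end",xs.max(),ys[xs==xs.max()].mean(),"bottom",xs[ys==ys.max()].mean(),ys.max(),"left",xs.min(),ys[xs==xs.min()].mean())
m=brass(camera("top"),(340,190,460,250));ys,xs=np.nonzero(m);print("top left tip",xs[xs>365].min(),ys[xs==xs[xs>365].min()])
E
```

```text
time: 12.52
eef_pos: [0.5004, -0.1991, 0.0017]
eef_rot: [[0.149, 0.989, 0.0], [0.989, -0.149, -0.0], [-0.0, 0.0, -1.0]]
wrist_force: [-1.3, -0.0, 5.2]
gripper_width: 0.0004
gripper_force: 2.8
shift [-0.001 -0.148  0.058] turn 0.001 q [ 0.41  0.66 -0.2   2.15  0.36  0.36 -0.23] w 0.0004 gf 2.8 F [-1.3 -0.   5.2] t 12.5167 tcp [ 0.5004 -0.1991  0.0017]
376 (np.int64(225), np.int64(228), 4) 380 (np.int64(224), np.int64(228), 5) 384 (np.int64(224), np.int64(227), 4) 388 (np.int64(217), np.int64(227), 9) 392 (np.int64(216), np.int64(233), 18) 396 (np.int64(219), np.int64(232), 2) 400 (np.int64(215), np.int64(231), 5) 404 (np.int64(214), np.int64(231), 5) 408 (np.int64(214), np.int64(230), 10) 
[239, 233, 33, 13, 106] right end 271 244.5 bottom 269.0 245 left 239 234.5
[251, 255, 32, 37, 485] right end 282 267.5 bottom 253.0 291 left 251 284.5
top left tip 366 [224 226 227 228 229]
```

```bash
python3 -m crank '[[0,0,0,-0.03,0],[0,0,0,-0.1,0],[0,0,0,-0.2,0],[0,-0.1,0,-0.35,0],[0,-0.3,0,-0.5,0],[0,-0.5,0,-0.6,0],[0.5,-0.7,0,-0.6,0],[0.5,-0.85,0,-0.6,0],[0.5,-0.95,0,-0.6,0],[0.5,-0.95,0,-0.6,0]]' 10; cat > look.py <<'E'
from h import *
t=camera("top");s=camera("side");cv2.imwrite("pics/tl.png",t);cv2.imwrite("pics/sl.png",s)
m=brass(t,(366,190,460,260))
for u in range(366,456,4): k=np.nonzero(m[:,u])[0];print(u,(int(k.min()),int(k.max()),len(k)) if len(k) else '',end=" ")
m=brass(s,(225,230,335,310));n,l,st,ce=cv2.connectedComponentsWithStats(m);print()
for i in range(1,n):
    if st[i,4]>25:
        r=l==i;print(st[i].tolist())
        for u in range(st[i,0],st[i,0]+st[i,2],4):k=np.nonzero(r[:,u])[0];print(u,(int(k.min()),int(k.max()),len(k)),end=" ")
E
python3 look.py
```

```text
time: 13.5
eef_pos: [0.4698, -0.3927, 0.1217]
eef_rot: [[0.155, 0.988, -0.0], [0.988, -0.155, -0.002], [-0.002, -0.0, -1.0]]
wrist_force: [0.1, 0.5, -0.2]
gripper_width: 0.0227
gripper_force: 0.0
366 (224, 229, 5) 370  374 (225, 229, 5) 378 (225, 228, 4) 382 (224, 227, 4) 386 (223, 227, 4) 390 (216, 231, 16) 394 (220, 232, 13) 398 (218, 232, 2) 402 (225, 231, 2) 406 (214, 218, 2) 410 (214, 230, 3) 414 (214, 229, 4) 418 (212, 225, 6) 422 (212, 228, 17) 426 (211, 227, 17) 430 (217, 220, 4) 434 (216, 220, 5) 438 (215, 219, 5) 442 (215, 218, 4) 446  450  454  
[251, 230, 55, 62, 1109]
251 (273, 290, 10) 255 (273, 291, 19) 259 (274, 285, 12) 263 (268, 286, 19) 267 (252, 287, 36) 271 (253, 287, 35) 275 (251, 281, 31) 279 (245, 274, 30) 283 (246, 264, 19) 287 (241, 255, 15) 291 (238, 253, 16) 295 (234, 249, 16) 299 (231, 242, 12) 303 (231, 240, 10)
```

```bash
cat > pins.py <<'E'
from h import *
import sys
def pins(roi,L,Rr,z,name="top",im=None):
    t=camera("top") if im is None else im
    m=brass(t,roi);ys,xs=np.nonzero(m);k=((xs>=L[0])&(xs<=L[1]))|((xs>=Rr[0])&(xs<=Rr[1]))
    Q=onz("top",np.c_[xs,ys],z)[k]
    vx,vy,x0,y0=cv2.fitLine(Q[:,:2].astype(np.float32),cv2.DIST_HUBER,0,.01,.01).ravel()
    d=np.array([vx,vy]);d*=np.sign(d[1]);t=(Q[:,:2]-[x0,y0])@d
    c=np.array([x0,y0])+d*(t.min()+t.max())/2
    print("mid",c.round(4),"dir",d.round(4),"span",np.ptp(t),"heading perp",np.degrees(np.arctan2(-d[0],d[1])));return c,d
if __name__=="__main__":
    im=cv2.imread("pics/tl.png");c,d=pins((368,195,460,250),(371,385),(430,445),.032,im=im)
    m=brass(im,(368,195,460,250));ys,xs=np.nonzero(m);print(xs.min(),xs.max())
    s=cv2.imread("pics/sl.png")
    print("side pin tips expected",proj("side",[[*(c+.092*d),.032],[*(c-.092*d),.032]]))
    X=np.array([d[1],-d[0]])
    P=[[*(c+y*d+x*X),z] for y,x,z in((-.045,.022,.04),(-.045,-.022,.04),(.045,.022,.04),(.045,-.022,.04),(0,.022,0.008),(0,-.022,0.008))];print("leg tops/bend top",proj("top",P).round(1).tolist())
    k=np.nonzero(brass(im,(0,0,639,399))[:,[405,406,407]])[0];print(sorted(k))
E
python3 pins.py
```

```text
mid [ 0.4886 -0.1374] dir [-0.1456  0.9893] span 0.1835227236573817 heading perp 8.371459
368 444
side pin tips expected [[280.98364137 246.24129552]
 [253.18020856 289.53955109]]
leg tops/bend top [[425.2, 210.2], [428.1, 227.5], [390.0, 215.7], [392.8, 233.0], [405.5, 213.5], [408.3, 230.4]]
[np.int64(214), np.int64(214), np.int64(215), np.int64(217), np.int64(218), np.int64(218), np.int64(218), np.int64(221), np.int64(230), np.int64(294), np.int64(294), np.int64(295), np.int64(295), np.int64(296), np.int64(296), np.int64(297)]
```

The strap stands: the pin span is 183.5 mm, and the leg tops and bend outline match an upright strap at (0.489, -0.137), yaw +8.4°. Next I go above the bend, wide open.

```bash
python3 go.py .4886 -.1374 .12 8.4; python3 -m crank '[[0.8,0.1,0,0,-0.05],[1,0.25,0,0,-0.1],[1,0.4,0,0,-0.15],[1,0.55,0,0,-0.2],[1,0.7,0,0,-0.25],[1,0.85,0,0,-0.3],[1,0.95,0,0,-0.35],[1,1,0,0,-0.38],[1,1,0,0,-0.38],[1,1,0,0,-0.38]]'; python3 go.py .4886 -.1374 .05 8.4
```

```text
shift [ 1.246 -0.103  0.008] turn -0.378 q [ 0.82  0.55 -0.34  1.91  0.27  0.72  0.18] w 0.0306 gf 0.0 F [-0.1 -0.3 -0.1] t 13.6 tcp [ 0.4716 -0.387   0.1214]
time: 14.43
eef_pos: [0.5017, -0.1882, 0.1216]
eef_rot: [[-0.151, 0.989, -0.0], [0.989, 0.151, -0.0], [-0.0, -0.0, -1.0]]
wrist_force: [-0.4, -0.1, -0.7]
gripper_width: 0.0921
gripper_force: 0.0
shift [ 0.261 -0.026  0.358] turn 0.006 q [ 0.55  0.49 -0.42  2.07  0.32  0.65  0.07] w 0.0921 gf 0.0 F [-0.4 -0.1 -0.7] t 14.4333 tcp [ 0.5017 -0.1882  0.1216]
```

```bash
python3 -m crank '[[1,0.08,-0.01,0,0],[1,0.18,-0.02,0,0],[1,0.25,-0.026,0,0],[1,0.261,-0.026,0.08,0],[1,0.261,-0.026,0.18,0],[1,0.261,-0.026,0.26,0],[1,0.261,-0.026,0.33,0],[1,0.261,-0.026,0.36,0],[1,0.261,-0.026,0.36,0],[1,0.261,-0.026,0.36,0]]'; python3 -m crank '[[1,0,0,0.04,0],[1,0,0,0.09,0],[1,0,0,0.14,0],[1,0,0,0.19,0],[1,0,0,0.23,0],[1,0,0,0.27,0],[1,0,0,0.3,0],[1,0,0,0.32,0],[1,0,0,0.32,0],[1,0,0,0.32,0]]';python3 go.py .4886 -.1374 -.027 8.4;python3 look.py
```

```text
time: 15.27
eef_pos: [0.4887, -0.1389, 0.0495]
eef_rot: [[-0.148, 0.989, -0.001], [0.989, 0.148, -0.0], [-0.0, -0.001, -1.0]]
wrist_force: [-0.7, 0.6, -0.2]
gripper_width: 0.0931
gripper_force: 0.0
time: 16.1
eef_pos: [0.4888, -0.138, -0.0147]
eef_rot: [[-0.149, 0.989, -0.0], [0.989, 0.149, -0.0], [0.0, -0.0, -1.0]]
wrist_force: [-0.1, 0.8, 0.2]
gripper_width: 0.0923
gripper_force: 0.0
shift [ 0.003 -0.     0.062] turn 0.004 q [ 0.32  0.67 -0.22  2.23  0.5   0.29 -0.19] w 0.0923 gf 0.0 F [-0.1  0.8  0.2] t 16.1 tcp [ 0.4888 -0.138  -0.0147]
366 (224, 229, 5) 370  374 (225, 229, 5) 378 (225, 228, 4) 382 (224, 228, 5) 386 (223, 227, 5) 390 (216, 231, 16) 394 (216, 232, 15) 398 (215, 231, 10) 402 (224, 231, 7) 406  410  414  418  422  426  430  434  438  442  446  450  454  
[251, 230, 17, 3, 28]
251 (230, 230, 1) 255 (230, 230, 1) 259 (230, 231, 2) 263 (230, 232, 3) 267 (231, 231, 1) [251, 245, 35, 47, 826]
251 (273, 290, 10) 255 (273, 291, 19) 259 (273, 285, 13) 263 (268, 286, 19) 267 (252, 287, 36) 271 (253, 287, 35) 275 (251, 282, 32) 279 (245, 274, 30) 283 (247, 255, 9)
```

```bash
python3 -m crank '[[1,0,0,0.008,0],[1,0,0,0.016,0],[1,0,0,0.024,0],[1,0,0,0.032,0],[1,0,0,0.04,0],[1,0,0,0.046,0],[1,0,0,0.052,0],[1,0,0,0.056,0],[1,0,0,0.056,0],[1,0,0,0.056,0]]' | head -5
```

```text
time: 17.03
eef_pos: [0.4888, -0.1381, -0.0258]
eef_rot: [[-0.149, 0.989, -0.0], [0.989, 0.149, 0.0], [0.0, -0.0, -1.0]]
wrist_force: [0.8, -0.5, 0.0]
gripper_width: 0.0933
```

```bash
python3 -m crank '[[1,0,0,0.004,0],[1,0,0,0.008,0],[1,0,0,0.011,0],[1,0,0,0.014,0],[1,0,0,0.017,0],[1,0,0,0.02,0],[1,0,0,0.022,0],[1,0,0,0.022,0],[1,0,0,0.022,0],[1,0,0,0.022,0]]' | head -5
```

```text
time: 17.87
eef_pos: [0.4889, -0.1381, -0.0301]
eef_rot: [[-0.149, 0.989, -0.0], [0.989, 0.149, -0.0], [-0.0, -0.0, -1.0]]
wrist_force: [-0.0, -0.2, 0.2]
gripper_width: 0.0927
```

```bash
python3 -m crank '[[1,0,0,0.003,0],[1,0,0,0.006,0],[1,0,0,0.009,0],[1,0,0,0.012,0],[1,0,0,0.014,0],[1,0,0,0.016,0],[1,0,0,0.018,0],[1,0,0,0.018,0],[1,0,0,0.018,0],[1,0,0,0.018,0]]' | head -5
```

```text
time: 18.7
eef_pos: [0.4888, -0.1382, -0.0337]
eef_rot: [[-0.149, 0.989, -0.0], [0.989, 0.149, -0.0], [-0.0, -0.0, -1.0]]
wrist_force: [0.5, 0.6, 0.1]
gripper_width: 0.093
```

```bash
python3 -m crank '[[1,0,0,0.004,0],[1,0,0,0.008,0],[0.9,0,0,0.012,0],[0.8,0,0,0.014,0],[0.8,0,0,0.016,0],[0.8,0,0,0.018,0],[0.8,0,0,0.02,0],[0.8,0,0,0.02,0],[0.8,0,0,0.02,0],[0.8,0,0,0.02,0]]' | head -5
```

```text
time: 19.53
eef_pos: [0.4888, -0.1384, -0.0362]
eef_rot: [[-0.149, 0.989, 0.001], [0.989, 0.149, -0.001], [-0.001, 0.001, -1.0]]
wrist_force: [-3.4, 1.4, 24.9]
gripper_width: 0.0752
```

Bench contact comes at a reported -35.5 mm, so the offset is about 35.5 mm. I back up 2 mm and grip.

```bash
python3 -m crank '[[0.8,0,0,-0.02,0],[0.8,0,0,-0.02,0],[0.5,0,0,-0.02,0],[0.3,0,0,-0.02,0],[0.2,0,0,-0.02,0],[0,0,0,-0.02,0],[0,0,0,-0.02,0],[0,0,0,-0.02,0],[0,0,0,-0.02,0],[0,0,0,-0.02,0]]' 40; python3 go.py .4886 -.1374 -.034 8.4;python3 look.py
```

```text
time: 20.37
eef_pos: [0.4887, -0.1381, -0.0339]
eef_rot: [[-0.149, 0.989, -0.0], [0.989, 0.149, 0.0], [0.0, -0.0, -1.0]]
wrist_force: [-0.1, -0.1, -4.2]
gripper_width: 0.0433
gripper_force: 40.0
shift [0.003 0.    0.   ] turn 0.004 q [ 0.29  0.71 -0.18  2.23  0.52  0.24 -0.21] w 0.0433 gf 40.0 F [-0.1 -0.1 -4.2] t 20.3667 tcp [ 0.4887 -0.1381 -0.0339]
366 (224, 229, 5) 370  374 (225, 229, 5) 378 (225, 228, 4) 382 (224, 228, 5) 386 (223, 227, 5) 390 (216, 232, 17) 394 (216, 232, 17) 398 (215, 231, 17) 402  406 (244, 244, 1) 410  414  418  422  426  430  434  438  442  446  450  454  
[278, 231, 14, 5, 47]
278 (232, 233, 2) 282 (231, 234, 4) 286 (232, 235, 4) 290 (233, 235, 3) [242, 235, 35, 7, 104]
242 (235, 237, 3) 246 (236, 238, 3) 250 (236, 239, 4) 254 (237, 239, 3) 258 (237, 239, 3) 262 (238, 240, 3) 266 (238, 240, 3) 270 (239, 240, 2) 274 (239, 241, 3) [251, 252, 25, 40, 601]
251 (273, 290, 11) 255 (273, 291, 19) 259 (273, 285, 13) 263 (268, 286, 19) 267 (252, 287, 36) 271 (253, 287, 35) 275 (254, 282, 29)
```

Gripped at 43 mm without moving it. While it is held still, I refine the rest's pose from the first pictures.

```bash
python3 - <<'E'
from h import *
t=cv2.imread("pics/top0.png");roi=t[195:245,245:330];h=cv2.cvtColor(roi,cv2.COLOR_BGR2HSV)
pl=((h[...,2]<120)&(h[...,0]>100)&(h[...,0]<140)&(h[...,1]>25)).astype(np.uint8)
n,l,st,_=cv2.connectedComponentsWithStats(cv2.morphologyEx(pl,cv2.MORPH_CLOSE,np.ones((3,3))));i=1+st[1:,4].argmax();ys,xs=np.nonzero(l==i);print(st[i])
P=onz("top",np.c_[xs+245,ys+195],.012)[:,:2].astype(np.float32);print("plate",cv2.minAreaRect(P))
w=((h[...,2]>150)&(h[...,1]<40)).astype(np.uint8);n,l,st,_=cv2.connectedComponentsWithStats(w)
for i in range(1,n):
    if st[i,4]>15:
        ys,xs=np.nonzero(l==i);P=onz("top",np.c_[xs+245,ys+195],.099)[:,:2].astype(np.float32);print(st[i].tolist(),cv2.minAreaRect(P),P.min(0),P.max(0))
for z,ps in((.0815,[(228,112),(278,48)]),): print("V vertex near faces",onz("side",np.array(ps)/4+[254.6,179.6],z))
E
```

```text
Traceback (most recent call last):
ValueError: attempt to get argmax of an empty sequence
```

```bash
python3 -m crank '[[0,0,0,-0.03,0],[0,0,0,-0.08,0],[0,0,0,-0.14,0],[0,0,0,-0.21,0],[0,0,0,-0.28,0],[0,0,0,-0.36,0],[0,0,0,-0.44,0],[0,0,0,-0.52,0],[0,0,0,-0.58,0],[0,0,0,-0.6,0]]' 40; python3 go.py .493 .166 .09 7
```

```text
time: 21.3
eef_pos: [0.4892, -0.1384, 0.0883]
eef_rot: [[-0.149, 0.989, 0.002], [0.989, 0.149, -0.001], [-0.001, 0.002, -1.0]]
wrist_force: [0.6, 0.5, -3.7]
gripper_width: 0.0433
gripper_force: 40.0
shift [ 1.502  0.245 -0.01 ] turn 0.035 q [ 0.44  0.51 -0.39  2.16  0.37  0.53 -0.08] w 0.0433 gf 40.0 F [ 0.6  0.5 -3.7] t 21.3 tcp [ 0.4892 -0.1384  0.0883]
```

```bash
python3 - <<'E'
from h import *
t=cv2.imread("pics/top0.png");x0,y0=245,195;roi=t[195:245,245:330];h=cv2.cvtColor(roi,cv2.COLOR_BGR2HSV)
print(roi[25:28,40:43].tolist())
pl=((roi.max(2)<125)&(roi[...,0].astype(int)-roi[...,2]>3)).astype(np.uint8)
pl=cv2.morphologyEx(pl,cv2.MORPH_CLOSE,np.ones((3,3)));n,l,st,_=cv2.connectedComponentsWithStats(pl)
if n>1:
    i=1+st[1:,4].argmax();ys,xs=np.nonzero(l==i);print(st[i]);P=onz("top",np.c_[xs+x0,ys+y0],.012)[:,:2].astype(np.float32);print("plate",cv2.minAreaRect(P))
w=((h[...,2]>150)&(h[...,1]<40)).astype(np.uint8);n,l,st,_=cv2.connectedComponentsWithStats(w)
for i in range(1,n):
    if st[i,4]>15:
        ys,xs=np.nonzero(l==i);P=onz("top",np.c_[xs+x0,ys+y0],.099)[:,:2].astype(np.float32);print(st[i].tolist(),cv2.minAreaRect(P),P.min(0),P.max(0))
print("V vertex near faces",onz("side",np.array([(228,112),(278,48)])/4+[254.6,179.6],.0815))
t=camera("top");m=brass(t,(300,150,500,270))
for u in range(350,470,6): k=np.nonzero(m[:,u])[0];print(u,(int(k.min()),int(k.max()),len(k)) if len(k) else '',end=" ")
d=np.array([-.149,.989]);c=np.array([.4892,-.1377]);print(proj("top",[[*(c+y*d),.154] for y in(.092,.051,-.092)]))
E
```

```text
[[[136, 131, 131], [134, 129, 130], [139, 130, 132]], [[134, 129, 129], [133, 127, 129], [135, 128, 130]], [[138, 130, 133], [132, 126, 128], [131, 126, 126]]]
[63 23  9 12 38]
plate ((0.4832141697406769, 0.11239758878946304), (0.03502645716071129, 0.014279921539127827), 33.327484130859375)
[0, 3, 25, 47, 638] ((0.4916852116584778, 0.23718085885047913), (0.11034193634986877, 0.057910118252038956), 0.09270671010017395) [0.4364947  0.20827179] [0.5468601 0.2661983]
[64, 3, 21, 10, 106] ((0.5348232984542847, 0.08798554539680481), (0.048017002642154694, 0.021646177396178246), 89.54730987548828) [0.52388674 0.06389229] [0.5455133  0.11205003]
[65, 13, 11, 18, 157] ((0.5012995600700378, 0.09781430661678314), (0.02397242933511734, 0.04079305753111839), 89.65538024902344) [0.48086023 0.08583578] [0.5217678  0.10979313]
[20, 40, 32, 10, 190] ((0.44682517647743225, 0.18080148100852966), (0.07434587180614471, 0.02149445377290249), 89.63832092285156) [0.43585852 0.14358704] [0.4575041  0.21796614]
[58, 41, 11, 5, 22] ((0.44984981417655945, 0.11525934934616089), (0.023688530549407005, 0.008436761796474457), 81.49166107177734) [0.44516033 0.1029213 ] [0.45480573 0.12684876]
V vertex near faces [[0.49662688 0.1034749  0.0815    ]
 [0.48638196 0.23024765 0.0815    ]]
350 (220, 230, 7) 356 (224, 229, 6) 362 (224, 229, 5) 368 (226, 227, 2) 374  380 (224, 228, 5) 386 (223, 227, 5) 392 (222, 226, 4) 398 (214, 232, 19) 404 (213, 231, 19) 410 (226, 230, 5) 416 (245, 245, 1) 422  428  434  440  446  452  458  464  [[377.99428959 226.48550027]
 [395.7642039  223.6605681 ]
 [457.54211861 213.81033911]]
```

Strap held as predicted. The rest's centre is at about (0.4925, 0.1667), yaw 7°. I carry the strap over.

```bash
python3 -m crank '[[0,0.05,0.01,0,0],[0,0.12,0.02,0,0],[0,0.22,0.03,0,0.01],[0,0.33,0.05,0,0.01],[0,0.45,0.07,0,0.02],[0,0.57,0.09,0,0.02],[0,0.69,0.11,0,0.03],[0,0.81,0.13,0,0.03],[0,0.93,0.15,0,0.03],[0,1,0.163,0,0.03]]' 40 | head -3;  python3 go.py .4925 .166 .0883 7
```

```text
time: 22.18
eef_pos: [0.4904, 0.0683, 0.0855]
eef_rot: [[-0.129, 0.992, -0.001], [0.992, 0.129, 0.001], [0.001, -0.001, -1.0]]
shift [ 0.483  0.073 -0.014] turn 0.009 q [ 0.    0.5  -0.35  2.19  0.34  0.51 -0.49] w 0.0431 gf 40.0 F [-0.2 -0.6 -2.9] t 22.1833 tcp [0.4904 0.0683 0.0855]
```

```bash
python3 -m crank '[[0,0.08,0.01,0,0.01],[0,0.17,0.03,0,0.01],[0,0.26,0.04,0,0.01],[0,0.35,0.055,0,0.01],[0,0.42,0.065,0,0.01],[0,0.46,0.071,0,0.01],[0,0.483,0.074,0,0.01],[0,0.483,0.074,0,0.01],[0,0.483,0.074,0,0.01],[0,0.483,0.074,0,0.01]]' 40 | head -3;  python3 go.py .4925 .166 .04 7; python3 - <<'E'
from h import *
t=camera("top");s=camera("side");cv2.imwrite("pics/t7.png",t)
m=brass(t,(225,190,360,260))
for u in range(226,360,5): k=np.nonzero(m[:,u])[0];print(u,(int(k.min()),int(k.max()),len(k)) if len(k) else '',end=" ")
e=get_state()["eef_pos"];d=np.array([-.122,.9925]);z=.032+e[2]+.0339
print(proj("top",[[*(e[:2]+y*d),z] for y in(.092,.055,-.055,-.092)]).round(1).tolist())
m=brass(s,(280,150,350,240));n,l,st,_=cv2.connectedComponentsWithStats(m)
print([(st[i].tolist()) for i in range(1,n) if st[i,4]>10]);print(proj("side",[[*(e[:2]+y*d),z] for y in(.092,.055,-.055,-.092)]).round(1).tolist())
E
```

```text
time: 23.02
eef_pos: [0.4936, 0.161, 0.0861]
eef_rot: [[-0.117, 0.993, -0.001], [0.993, 0.117, -0.001], [-0.001, -0.001, -1.0]]
shift [ 0.025 -0.002  0.23 ] turn -0.006 q [-0.18  0.51 -0.34  2.14  0.33  0.54 -0.65] w 0.0433 gf 40.0 F [ 0.7 -0.6 -3.6] t 23.0167 tcp [0.4936 0.161  0.0861]
226  231  236  241  246  251  256  261  266  271  276  281  286  291  296  301  306 (208, 209, 2) 311 (215, 215, 1) 316 (214, 217, 4) 321 (213, 217, 4) 326 (213, 228, 9) 331 (226, 229, 4) 336 (225, 229, 5) 341 (226, 229, 4) 346 (225, 230, 6) 351 (220, 229, 5) 356 (225, 229, 5) [[247.0, 224.4], [263.0, 222.3], [310.7, 216.1], [326.7, 214.0]]
[[300, 150, 29, 4, 57], [280, 162, 46, 35, 1180], [328, 167, 22, 73, 765], [289, 230, 17, 10, 112]]
[[326.1, 167.9], [323.3, 171.6], [313.7, 184.0], [310.1, 188.7]]
```

```bash
python3 -m crank '[[0,0.02,0,0,0],[0,0.025,0,0.02,0],[0,0.025,0,0.06,0],[0,0.025,0,0.11,0],[0,0.025,0,0.16,0],[0,0.025,0,0.2,0],[0,0.025,0,0.24,0],[0,0.025,0,0.26,0],[0,0.025,0,0.26,0],[0,0.025,0,0.26,0]]' 40 | head -4;  python3 go.py .4925 .166 .024 7; python3 - <<'E'
from h import *
t=camera("top");m=brass(t,(225,190,330,222))
for u in range(300,330,3): k=np.nonzero(m[:,u])[0];print(u,(int(k.min()),int(k.max()),len(k)) if len(k) else '',end=" ")
e=get_state()["eef_pos"];d=np.array([-.122,.9925]);z=.032+e[2]+.0339
print(proj("top",[[*(e[:2]+y*d),z] for y in(-.055,-.071,-.092)]).round(1).tolist())
E
```

```text
time: 23.95
eef_pos: [0.4931, 0.1672, 0.034]
eef_rot: [[-0.118, 0.993, -0.001], [0.993, 0.118, -0.0], [-0.0, -0.001, -1.0]]
wrist_force: [-0.0, -0.1, -2.9]
shift [-0.006 -0.003  0.05 ] turn -0.005 q [-0.24  0.6  -0.27  2.17  0.39  0.42 -0.71] w 0.043 gf 40.0 F [-0.  -0.1 -2.9] t 23.95 tcp [0.4931 0.1672 0.034 ]
300  303  306  309  312 (215, 217, 3) 315 (215, 218, 4) 318 (215, 218, 4) 321 (214, 217, 4) 324 (217, 217, 1) 327 (220, 220, 1) [[308.8, 217.1], [315.4, 216.2], [324.1, 215.1]]
```

No contact yet, so the pins are in the V mouths. I lower slowly to the seat.

```bash
python3 -m crank '[[0,0,0,0.008,0],[0,0,0,0.016,0],[0,0,0,0.024,0],[0,0,0,0.032,0],[0,0,0,0.038,0],[0,0,0,0.044,0],[0,0,0,0.05,0],[0,0,0,0.05,0],[0,0,0,0.05,0],[0,0,0,0.05,0]]' 40;
```

```text
time: 24.83
eef_pos: [0.4928, 0.1671, 0.0244]
eef_rot: [[-0.118, 0.993, -0.0], [0.993, 0.118, -0.0], [-0.0, -0.001, -1.0]]
wrist_force: [-3.3, -0.4, 2.6]
gripper_width: 0.0433
gripper_force: 40.0
```

Seating contact: the fork pushes in -x, so I shift 1.5 mm that way and press down another millimetre.

```bash
python3 -m crank '[[0,0,-0.004,0,0],[0,0,-0.008,0,0],[0,0,-0.008,0.003,0],[0,0,-0.008,0.006,0],[0,0,-0.008,0.006,0],[0,0,-0.008,0.006,0],[0,0,-0.008,0.006,0],[0,0,-0.008,0.006,0],[0,0,-0.008,0.006,0],[0,0,-0.008,0.006,0]]' 40;
```

```text
time: 25.67
eef_pos: [0.4924, 0.1672, 0.0238]
eef_rot: [[-0.118, 0.993, 0.002], [0.993, 0.118, 0.0], [0.0, 0.002, -1.0]]
wrist_force: [-1.2, -0.6, 10.1]
gripper_width: 0.0433
gripper_force: 40.0
```

Seated: z matches the expected 24 mm and the force is nearly vertical. I release and go up.

```bash
python3 -m crank '[[0,0,0,-0.004,0],[0.55,0,0,-0.004,0],[0.65,0,0,-0.004,0],[0.75,0,0,-0.004,0],[0.8,0,0,-0.004,0],[0.8,0,0,-0.004,0],[0.8,0,0,-0.004,0],[0.8,0,0,-0.01,0],[0.8,0,0,-0.03,0],[0.8,0,0,-0.05,0]]' 40; python3 -m crank '[[0.8,0,0,-0.04,0],[0.8,0,0,-0.1,0],[0.8,0,0,-0.2,0],[0.8,0,0,-0.3,0],[0.8,0,0,-0.4,0],[0.8,-0.15,0,-0.5,0],[0.8,-0.35,0,-0.6,0],[0.8,-0.55,0,-0.65,0],[0.8,-0.75,0,-0.65,0],[0.8,-0.95,0,-0.65,0]]'; python3 -m crank '[[0.8,-0.2,0,0,0],[0.8,-0.4,0,0,0],[0.8,-0.6,0,0,0],[0.8,-0.8,0,0,0],[0.8,-0.9,0,0,0],[0.8,-0.95,0,0,0],[0.8,-0.95,0,0,0],[0.8,-0.95,0,0,0],[0.8,-0.95,0,0,0],[0.8,-0.95,0,0,0]]'; python3 - <<'E'
from h import *
from pins import pins
t=camera("top");m=brass(t,(235,190,330,260));n,l,st,_=cv2.connectedComponentsWithStats(m);print([st[i].tolist() for i in range(1,n) if st[i,4]>5])
for u in range(240,330,3): k=np.nonzero(m[:,u])[0];print(u,(int(k.min()),int(k.max()),len(k)) if len(k) else '',end=" ")
c=np.array([.4925,.167]);d=np.array([-.1205,.9927]);X=np.array([d[1],-d[0]])
print(proj("top",[[*(c+y*d+x*X),z] for y,x,z in((.092,0,.09),(.06,0,.09),(-.06,0,.09),(-.092,0,.09),(.045,.022,.098),(.045,-.022,.098),(0,.022,.066),(0,-.022,.066))]).round(1).tolist())
E
```

```text
time: 26.5
eef_pos: [0.4915, 0.1669, 0.0333]
eef_rot: [[-0.118, 0.993, -0.0], [0.993, 0.118, -0.0], [-0.0, -0.0, -1.0]]
wrist_force: [-0.1, -0.1, 0.9]
gripper_width: 0.0745
gripper_force: 0.0
time: 27.33
eef_pos: [0.5145, -0.0236, 0.1651]
eef_rot: [[-0.118, 0.993, 0.003], [0.993, 0.118, -0.0], [-0.001, 0.003, -1.0]]
wrist_force: [0.9, -0.5, -0.7]
gripper_width: 0.0741
gripper_force: 0.0
time: 28.17
eef_pos: [0.5366, -0.2081, 0.1634]
eef_rot: [[-0.121, 0.993, 0.0], [0.993, 0.121, 0.001], [0.001, 0.0, -1.0]]
wrist_force: [-0.0, -0.3, -0.4]
gripper_width: 0.0745
gripper_force: 0.0
[[294, 209, 31, 20, 222], [249, 212, 46, 21, 293], [324, 224, 6, 6, 27]]
240  243  246  249 (223, 227, 5) 252 (223, 227, 5) 255 (223, 226, 4) 258 (222, 226, 5) 261 (222, 225, 4) 264 (222, 225, 4) 267 (214, 231, 18) 270 (214, 231, 18) 273 (215, 231, 17) 276 (214, 231, 4) 279 (214, 230, 2) 282 (214, 230, 3) 285 (213, 230, 6) 288 (213, 229, 7) 291 (214, 229, 6) 294 (212, 215, 2) 297 (211, 228, 5) 300 (211, 228, 18) 303 (210, 227, 18) 306 (215, 227, 13) 309 (216, 219, 4) 312 (215, 219, 5) 315 (215, 218, 4) 318 (215, 218, 3) 321 (214, 218, 5) 324 (217, 226, 2) 327 (220, 229, 7) [[248.8, 225.3], [261.9, 223.6], [311.1, 217.3], [324.2, 215.6], [266.5, 213.7], [268.8, 231.9], [286.2, 211.9], [288.4, 229.6]]
```

Pins, legs and bend all match the seated pose to within about a pixel, and the arm is clear, so I hand in.

```bash
python3 -c "
from station import *
print(close_job())"
```

```text
the job is handed in; nothing more can be done
None
```

The strap was tipped up and left standing on its bend, then lowered into the V-forks and released; by the last top-view check, both pins lie in the forks with the bend hanging down. I handed the job in at about 28 s, and `close_job()` returned no verdict.

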